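# Present the yellow screwdriver to the slanting screw

### The arm

A 6-joint arm with a two-finger parallel gripper is mounted at the origin on a cart in front of the work surface, level with it; the furniture and walls round the work are solid. World frame = base frame: x ahead of the robot, y to its left, z up, the work surface at z = 0. Lengths are in m, angles in rad, forces in N, time in s.
With the tool pointing down it reaches from about 0.375 to 0.825 m from the base axis. Payload 5.5 kg.
Tool frame: the origin (TCP) lies on the centre line of the jaws, within the pads' length; the fingertips stand 19 mm ahead of it and the grasp point (between the pads) is the TCP; z points along the fingers, y is the line along which they close (so a half turn about z gives the same grasp; the last joint's range is limited). The gripper opens to 85 mm and grips with 20 to 120 N. Pads are 22 mm wide; open, the fingers measure 114 mm over their backs; the gripper's body (76 mm by 85 mm) begins 54 mm behind the grasp point. The pads swing forward as they close: fully open they stand 13 mm farther back than shut.
Start: joints at [-1.297, 0.314, -0.047, 1.21, 0, 1.571], TCP at [0.162, -0.578, 0.25] pointing down, gripper open.
Joint ranges: [-2.67, 2.67], [-0.69, 1.73], [-1.03, 1.25], [-2.08, 2.16], [-1.42, 1.45], [-3.14, 3.14]. Speed limits (rad/s): [2.39, 2.39, 3.01, 3.14, 3.14, 3.14].

### API

Orientations are given as a rotation vector (axis times angle).
In Python, from bench import readout, optics, workorder, models gives the robot as it stands. The module is installed in compiled form; this text tells all that it offers.
- The arm moves only by the tool step_arm, never from a script. Its argument "deltas" is a list of rows, each an object of numbers: "claw": the finger opening in mm, from 0 to 85.4; "x", "y", "z": the shift along the world's x, y, z in units of 30 mm (1.0 is 30 mm); "twist": the turn about the world's z in units of 6 degrees (1.0 is 6 degrees). In form: [{"claw": .., "x": .., "y": .., "z": .., "twist": ..}, ...]. A call has 1 to 5 rows; each row shifts and turns the commanded pose from where the row before left it; what a row does not reach is not made up. A row lasts 1/12 s, in which the tool goes at most 41.7 mm and 7.16 degrees, less where a joint would pass 70% of its speed; a pose out of reach is approached as far as the arm can. A call is refused whole if a number of a shift passes 1 or a number of a turn 1, either way. A call with a gripper value outside its range is refused whole. The fingers move at their own pace and stop on an object; "grip_force" is the grip in N (left out, the last holds). Time passes only in rows, so rows that do not move let the fingers close. It gives the time, the measured TCP pose, the force, the opening and the grip force at its end, in the units of the state.
- readout.observe(): the state, without advancing time (a new reading comes with each control period).
- optics.camera(name): name is "side" or "top" or "wrist"; returns a dict with "frame" (400x640x3 uint8, red, green, blue), "depth" (400x640 float32, m along the optical axis (not along the pixel's ray), 0 where there is no reading), "vertical_fov" (degrees; the focal length in pixels is half the picture's height over the tangent of half this angle, whatever the lens; pixels are square), "cx", "cy" (the principal point, pixels), "R" (3x3) and "t" (3): a world point X has camera coordinates R X + t; the wrist camera has in their place "tool_from_camera" (4x4, takes a point from camera to tool coordinates, whose origin is the TCP and whose axes are the flange's). Camera axes: x right, y down, z forward; pixel columns grow to the right and rows downward; lengths in m; the calibration is good to about 2 mm. The wrist camera is an equidistant fisheye: a pixel r from the principal point sees the ray r / f radians off the axis. A picture is of the moment at which its call begins: read the wrist's pose just before it.
- workorder.hand_in(): hands the job in; it is judged then, once.
Trained networks look in a picture, given as the dict that the camera call returned (one of the last four; its "shot" number tells which), for a name from the list of things; names that differ only in an ending like _2 or _b are one class to them, and where a whole thing is asked for, a point or a joint stands for the part that bears it (a point fixed in the world has none). Each returns a list of dicts, best first, with "confidence" (0 to 1); they miss things now and then, are a little off and sometimes report something else, mostly with a low value. They report only what shows in the picture. A call takes as long as a camera call.
- models.recognise(picture, thing): "point" ([x, y, z] in m, in world coordinates, good to about 4 mm: the middle of the surface that is visible of it).
- models.trace(picture, thing): "pixels" (400x640 bool, what is visible of it).
- models.spot_point(picture, thing): "point" ([x, y, z] in m, in world coordinates, good to about 4 mm: a listed point, or the origin of a listed thing).
The state is a dict: "t": time; "joint_positions": joint angles; "dq": joint speeds; "joint_torque": joint torques, N m; "position": TCP position; "tool_rot": TCP orientation; "contact_force": force on the tool from outside, world axes, zero at the start; "moment": the same for the moment, N m; "width": finger opening in m; "gripper_force": force on a finger pad.
Only numpy, scipy, OpenCV 4.12 (cv2) and the standard library are available. Lean on these libraries where they do the work, as an engineer would, in place of code of your own. Each camera call takes 0.05 s, during which the arm holds its last target. There are 200 camera calls.

### The job

Draw the yellow-handled screwdriver up out of the blue tool rack and turn it to the slant of the brass screw on the grey angle fixture, so that it is in line with the screw, its tip pointing straight at the middle of the screw head and about 2 cm short of it. Keep it there, held still in the air by the gripper alone and ready to drive: the program finishes while holding it. Leave the red screwdriver in the rack and the other things on the bench where they are.

Things in the scene. Friction and masses are not known exactly. Their poses are not given: they have to be found in the camera images.
- yellow_screwdriver: Yellow-handled screwdriver hanging tip down in an outer hole. Its y is its length, up at the start; tool axis at x 0, z 14.5 mm. Along y: tip -107 mm, handle's shoulder (rests on rack) +7, end +104. Handle 32 mm (x) by 29 mm (z): grip across x or z, best at y = +74 (deeper, its end meets the gripper); its x stands within 0.1 rad of the rack's x. Shank 6 mm thick. About 0.09 kg.
- tip (a point): The tip of the yellow screwdriver, on its axis.
- red_screwdriver: Screwdriver with a red handle, 244 mm long, hanging in the rack's other outer hole, its own y axis up; tool axis at (x 0, z 14.5 mm); shoulder at y = +22 mm, upper end at +119 mm; handle 32 x 29 mm, its end 245 mm above the bench. It must stay there.
- rack: Fixed blue tool rack, 90 x 180 x 148 mm; origin at the centre of its underside, z up. Its 8 mm thick top plate (50 mm in x, 180 mm in y), upper face 148 mm above the bench, has three 14 mm through holes in a row along its y axis, at y = -60, 0 and +60 mm; the middle one is empty, either outer one may hold the yellow screwdriver.
- fixture: Fixed grey welded angle fixture, 130 x 130 mm on the bench and 108 mm high; origin at the centre of its underside. Its face, 120 mm wide, slopes at 40 degrees to the bench and looks up and towards its own -x (roughly towards the robot), with an aluminium cover plate on it.
- screw: Brass-headed screw standing out of the middle of the fixture's sloping face, fixed to it; head diameter 18 mm. Origin at the centre of the head's outer face, 79 mm above the bench; its z axis points out along the screw, leaning 40 degrees from the vertical towards the fixture's -x, away from the cover plate, which lies 17 mm behind the origin.
- tape_measure: Yellow tape measure, 34 x 75 x 65 mm, standing on the bench; origin under its centre. Bystander.
- spanner: Steel combination spanner, 34 x 231 x 9 mm, lying on the bench in front of the fixture, its length along its y; origin under its centre. Bystander.
- pliers: Red-handled pliers, 44 x 165 x 13 mm, lying on the bench, length along its y; origin under its centre. Bystander.

How it is judged:
By the outcome, as a careful person would: the job done as asked, in the order asked, and still so for the second after the job is handed in, while the arm keeps its last pose, push and grip.
It also fails if it takes over 32 s, if anything falls off the work surface, if the arm or the gripper's body presses on something with over 40 N, if the wrist force passes 120 N, or if a joint passes its speed limit or range.

## Working session

There is one attempt and no reset: what is moved stays moved. The work goes in short steps, Python scripts to look and compute and a tool call to move; the robot and the scene stay as the last step left them, time stands still between calls to the robot, and variables do not carry over. Pictures are saved under pics/ and viewed, at most 10 in all, crops included, and the job is handed in when it is done.

Besides the shell and the picture viewer there is one more tool, called after "Emit:" by a JSON object that holds its "api" and its "payload". step_arm: Moves the arm, as the interface text tells. Its arguments: {"type":"object","properties":{"deltas":{"type":"array","items":{"type":"object","properties":{"claw":{"type":"number"},"x":{"type":"number"},"y":{"type":"number"},"z":{"type":"number"},"twist":{"type":"number"}}}},"grip_force":{"type":"number"}},"required":["deltas"]}

```bash
mkdir -p pics; cat > h.py <<'E'
import numpy as np, cv2
from bench import readout, optics, workorder, models
def cam(n): return optics.camera(n)
def save(c,n,crop=None,s=1):
    f=c["frame"][:,:,::-1]
    if crop: f=f[crop[1]:crop[3],crop[0]:crop[2]]
    cv2.imwrite("pics/"+n,cv2.resize(f,None,fx=s,fy=s))
def pts(c,mask):
    f=c["frame"].shape[0]/2/np.tan(np.radians(c["vertical_fov"])/2)
    v,u=np.nonzero(mask&(c["depth"]>0)); d=c["depth"][v,u]
    P=np.c_[(u-c["cx"])*d/f,(v-c["cy"])*d/f,d]
    return (P-c["t"])@c["R"]
def proj(c,X):
    f=c["frame"].shape[0]/2/np.tan(np.radians(c["vertical_fov"])/2)
    p=np.atleast_2d(X)@c["R"].T+c["t"]; return np.c_[f*p[:,0]/p[:,2]+c["cx"],f*p[:,1]/p[:,2]+c["cy"]]
E
python3 - <<'E'
from h import *
np.set_printoptions(precision=4,suppress=True)
s=readout.observe(); print(s["position"],s["tool_rot"],s["width"],s["gripper_force"])
for n in ("side","top"):
    c=cam(n); save(c,n+"0.png"); print(n,"cam at",-c["R"].T@c["t"])
    for th in ("yellow_screwdriver","red_screwdriver","rack","fixture","screw","tape_measure","spanner","pliers"):
        for fn in ("recognise","spot_point"):
            r=getattr(models,fn)(c,th)[:2]
            print(th,fn,[(np.round(a["point"],4),round(a["confidence"],2)) for a in r])
E
```

```text
[ 0.1621 -0.5771  0.2494] [-3.1106 -0.4285  0.0004] 0.08499530273403845 0.0
side cam at [1.2254 0.1513 1.0395]
yellow_screwdriver recognise [(array([ 0.5265, -0.3042,  0.2092]), 0.72)]
yellow_screwdriver spot_point [(array([ 0.5257, -0.2995,  0.1418]), 0.75)]
red_screwdriver recognise [(array([ 0.5954, -0.2087,  0.2166]), 0.52)]
red_screwdriver spot_point [(array([ 0.5969, -0.2014,  0.1284]), 0.9)]
rack recognise [(array([ 0.5685, -0.2602,  0.0482]), 0.58)]
rack spot_point [(array([ 0.5564, -0.2622,  0.0031]), 0.87)]
fixture recognise [(array([0.6901, 0.1467, 0.0496]), 0.7)]
fixture spot_point [(array([ 0.6533,  0.1459, -0.0023]), 0.77)]
screw recognise []
screw spot_point [(array([0.6401, 0.1395, 0.0822]), 0.59), (array([ 0.6135, -0.1007, -0.0014]), 0.26)]
tape_measure recognise []
tape_measure spot_point []
spanner recognise [(array([0.4465, 0.1802, 0.0113]), 0.77), (array([ 0.5714, -0.2642,  0.0491]), 0.5)]
spanner spot_point [(array([ 0.4439,  0.175 , -0.003 ]), 0.86)]
pliers recognise [(array([ 0.6217, -0.1022,  0.0139]), 0.79)]
pliers spot_point [(array([ 0.6095, -0.1009,  0.00
[... 469 characters left out ...]
ecognise [(array([0.6521, 0.1419, 0.0641]), 0.57), (array([ 0.5496, -0.2597,  0.0106]), 0.32)]
fixture spot_point [(array([ 0.6562,  0.1436, -0.0053]), 0.86)]
screw recognise []
screw spot_point [(array([0.6382, 0.1395, 0.078 ]), 0.45)]
tape_measure recognise [(array([0.62  , 0.3442, 0.0608]), 0.5)]
tape_measure spot_point [(array([0.6244, 0.3478, 0.0023]), 0.78)]
spanner recognise [(array([0.4424, 0.1825, 0.0065]), 0.52)]
spanner spot_point [(array([0.4458, 0.1752, 0.0042]), 0.59)]
pliers recognise [(array([ 0.6191, -0.1046,  0.0091]), 0.84), (array([ 0.5126, -0.3043,  0.2376]), 0.54)]
pliers spot_point [(array([ 0.6154, -0.104 , -0.0002]), 0.49), (array([ 0.5272, -0.303 ,  0.1402]), 0.49)]
```

View pics/side0.png

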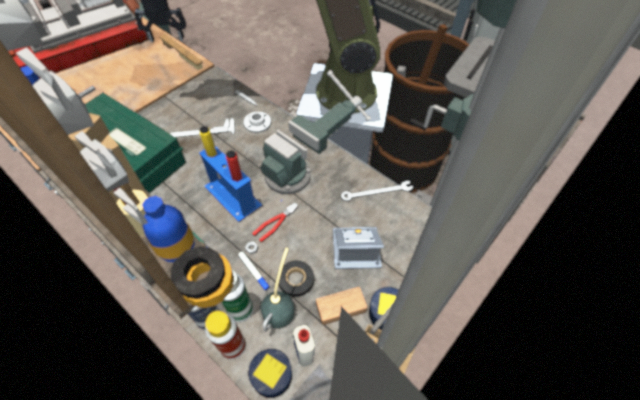

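View pics/top0.png

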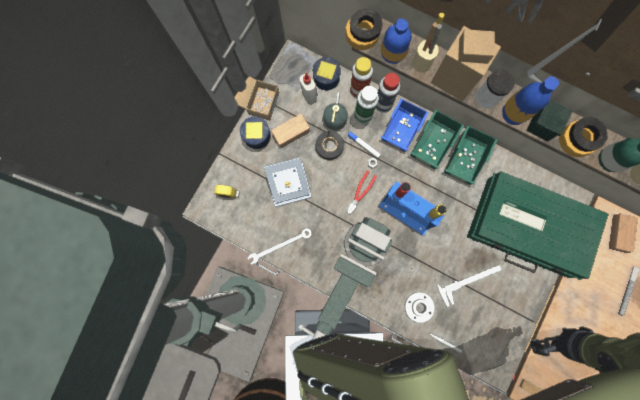

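```bash
python3 - <<'E'
from h import *
np.set_printoptions(precision=4,suppress=True)
def rect(P,n):
    r=cv2.minAreaRect((P[:,:2]*1000).astype(np.float32)); print(n,len(P),np.round(r[0],1),np.round(r[1],1),round(r[2],2))
for n in ("side","top"):
    c=cam(n)
    for th in ("yellow_screwdriver","red_screwdriver"):
        r=models.trace(c,th)
        if r:
            P=pts(c,r[0]["pixels"]); P=P[(P[:,2]>.15)&(P[:,2]<.26)]; T=P[P[:,2]>.235]
            print(n,th,len(P),P.min(0),P.max(0)); 
            if len(T)>5: rect(T,"top end"); print(np.median(T,0))
    A=pts(c,np.ones((400,640),bool))
    M=A[(abs(A[:,2]-.148)<.005)&(np.hypot(A[:,0]-.562,A[:,1]+.253)<.14)]; rect(M,"plate")
    # fixture sloping face
    F=A[(np.hypot(A[:,0]-.655,A[:,1]-.143)<.11)&(A[:,2]>.02)&(A[:,2]<.1)]
    best=None;rng=np.random.default_rng(0)
    for k in range(400):
        q=F[rng.choice(len(F),3,False)]; nn=np.cross(q[1]-q[0],q[2]-q[0]); L=np.linalg.norm(nn)
        if L<1e-5: continue
        nn/=L; nn*=np.sign(nn[2])
        if abs(np.degrees(np.arccos(nn[2]))-40)>6: continue
        i=abs((F-q[0])@nn)<.0025
        if best is None or i.sum()>best.sum(): best=i
    if best is not None:
        Q=F[best]; m=Q.mean(0); nn=np.linalg.svd(Q-m,full_matrices=False)[2][2]; nn*=np.sign(nn[2])
        print("face",best.sum(),m,nn,"tilt",np.degrees(np.arccos(nn[2])),"az",np.degrees(np.arctan2(-nn[1],-nn[0])))
        h=(F-m)@nn; H=F[(h>.011)&(h<.024)&(np.hypot(F[:,0]-.639,F[:,1]-.1395)<.02)]
        print("head",len(H),H.mean(0) if len(H) else "", np.median((H-m)@nn) if len(H) else "")
    for th in ("fixture","rack"):
        r=models.trace(c,th)
        if r:
            P=pts(c,r[0]["pixels"]); P=P[(P[:,2]>(-.005))&(P[:,2]<.155)]; rect(P,th)
E
```

```text
side yellow_screwdriver 307 [ 0.5047 -0.322   0.1522] [ 0.5331 -0.2944  0.2536]
top end 95 [ 518.  -307.2] [27.1 25.7] 2.33
[ 0.5227 -0.3068  0.2464]
side red_screwdriver 310 [ 0.5717 -0.2251  0.1543] [ 0.6004 -0.196   0.2543]
top end 109 [ 586.  -210.6] [26.9 26.9] 68.6
[ 0.5879 -0.209   0.2483]
plate 571 [ 549.9 -260.6] [182.8  51.2] 54.63
face 388 [0.6442 0.1368 0.0642] [-0.6485 -0.1709  0.7418] tilt 42.112349162594974 az 14.760653319008057
head 24 [0.6389 0.1405 0.0822] 0.016656039807049494
fixture 1946 [646.3 149. ] [140.3 142.4] 13.87
rack 2040 [ 528.  -266.6] [218.7 119.4] 54.68
top yellow_screwdriver 171 [ 0.5048 -0.327   0.1513] [ 0.5363 -0.2965  0.2544]
top end 92 [ 518.6 -311.8] [28.3 26. ] 89.59
[ 0.5187 -0.3103  0.2491]
top red_screwdriver 159 [ 0.5726 -0.229   0.1504] [ 0.6049 -0.1983  0.2576]
top end 92 [ 586.1 -213.5] [28.8 28.1] 40.46
[ 0.5851 -0.2125  0.2481]
plate 627 [ 553.7 -264.4] [180.2  51.1] 54.73
face 563 [0.6454 0.1361 0.0604] [-0.6496 -0.1724  0.7405] tilt 42.227464836656935 az 14.859888153109683
head 24 [0.6414 0.1374 0.0804] 0.017224463806794696
rack 1454 [ 562.3 -273. ] [183.7 112.9] 53.66
```

```bash
python3 - <<'E'
from h import *
A=np.vstack([pts(cam(n),np.ones((400,640),bool)) for n in ("top","side")])
print("max height cm grid 5cm; rows x, cols y -0.65..0.3")
for x in np.arange(.1,.8,.05):
    print(f"{x:.2f}",*[("%3d"%round(100*np.max(B))) if len(B:=A[(abs(A[:,0]-x)<.025)&(abs(A[:,1]-y)<.025)&(A[:,2]<.6)][:,2]) else " --" for y in np.arange(-.65,.31,.05)])
s=readout.observe(); print(s["joint_positions"])
E
```

```text
max height cm grid 5cm; rows x, cols y -0.65..0.3
0.10   1   1   1   1   1   2   2   1   1  -9   1   2  17  57  58  44   1 -75 -74  18
0.15  35  35  60  35   1   1   2   2   1   1   1   1   1  60  58  42   1 -74   8   7
0.20  35  60  60  58   1   1   2   4   4   1   1  60  60  60  56   8 -75 -75   8  17
0.25   1   1   1   1   1   2   2   4   4   1   1   1  12  12  12 -74 -74 -74 -69 -67
0.30   1   1   1   1   1   2   1   2   2   1   1  16  15  12   1   1 -74 -74 -75  60
0.35  12   6   6   1   1   1   1   1   1   1  16  16  16  16   1   1   1   1  -9  60
0.40  13  13  13  12   1   1   1   1   1   2  17  16  16  16   1   1   1   2   2  60
0.45  13  13  13  13  13   1   1   1   1  16  17  17  17   1   1   2   2   2   1  60
0.50  13  13  13  13  13   1  25  26  15  11  16  17  16   1   1   2   1   1   1   1
0.55  13  13  13  13   1   1  16  25  16  25   1   2   2   1   1   1   1   1   1   1
0.60  39  13  13  12   1   1   1   1  25  26  15   2   2   1   2   5   6   6   1   5
0.65  44  44  45   6   5   4   1   1   1  15   2   2   1   1   3   9  10  10   1   5
0.70  60  45  45  53  53   7   4   4   1   1   2   2   1   1   1  11  11  11   1   1
0.75  60  60  60  58  58  48  38   5   4   1   2   2   3   3   3   2   1   1   1   1
[-1.29700603e+00  3.13522952e-01 -4.70850787e-02  1.21018983e+00
 -2.04027556e-05  1.57077493e+00]
```

Emit:
{"api": "step_arm", "payload": {"deltas": [{"x": 0.3,"y": 0.1,"z": 1.0,"twist": 1},{"x": 0.9,"y": 0.4,"z": 0.5,"twist": 1},{"x": 0.9,"y": 0.4,"z": 0.3,"twist": 1},{"x": 0.9,"y": 0.4,"twist": 1},{"x": 0.9,"y": 0.4,"twist": 1}]}}

```text
invalid input at $.deltas[0]: expected keys claw, x, y, z, twist
```

Emit:
{"api": "step_arm", "payload": {"deltas": [{"claw": 85,"x": 0.3,"y": 0.2,"z": 0.6,"twist": 1},{"claw": 85,"x": 0.5,"y": 0.4,"z": 0.6,"twist": 1},{"claw": 85,"x": 0.6,"y": 0.4,"z": 0.5,"twist": 1},{"claw": 85,"x": 0.6,"y": 0.4,"z": 0.1,"twist": 1},{"claw": 85,"x": 0.6,"y": 0.4,"z": 0,"twist": 1}], "grip_force": 30}}

```text
t: 2.72
position: [0.2412, -0.5239, 0.3061]
tool_rot: [2.89, 1.225, 0.0]
contact_force: [0.1, -0.3, -0.4]
width: 0.0853
gripper_force: 0.0
```

Emit:
{"api": "step_arm", "payload": {"deltas": [{"claw": 85,"x": 0.6,"y": 0.4,"z": 0,"twist": 1},{"claw": 85,"x": 0.6,"y": 0.4,"z": 0,"twist": 1},{"claw": 85,"x": 0.6,"y": 0.4,"z": 0,"twist": 1},{"claw": 85,"x": 0.6,"y": 0.4,"z": 0,"twist": 1},{"claw": 85,"x": 0.6,"y": 0.4,"z": 0,"twist": 1}]}}

```text
t: 3.13
position: [0.331, -0.463, 0.3044]
tool_rot: [2.476, 1.934, -0.0]
contact_force: [0.6, -0.4, -0.1]
width: 0.0848
gripper_force: 0.0
```

Emit:
{"api": "step_arm", "payload": {"deltas": [{"claw": 85,"x": 0.6,"y": 0.5,"z": 0,"twist": 1},{"claw": 85,"x": 0.6,"y": 0.5,"z": 0,"twist": 1},{"claw": 85,"x": 0.6,"y": 0.5,"z": 0,"twist": 1},{"claw": 85,"x": 0.6,"y": 0.5,"z": 0,"twist": 1},{"claw": 85,"x": 0.6,"y": 0.5,"z": 0,"twist": 1}]}}

```text
t: 3.55
position: [0.421, -0.3878, 0.3044]
tool_rot: [1.891, 2.509, -0.0]
contact_force: [0.3, -0.6, -0.1]
width: 0.0846
gripper_force: 0.0
```

Emit:
{"api": "step_arm", "payload": {"deltas": [{"claw": 85,"x": 0.6,"y": 0.4,"z": 0,"twist": 1},{"claw": 85,"x": 0.6,"y": 0.4,"z": 0,"twist": 1},{"claw": 85,"x": 0.6,"y": 0.4,"z": 0,"twist": 1},{"claw": 85,"x": 0.5,"y": 0.4,"z": 0,"twist": 1},{"claw": 85,"x": 0.4,"y": 0.3,"z": 0,"twist": 1}]}}

```text
t: 3.97
position: [0.5024, -0.3306, 0.3043]
tool_rot: [1.176, 2.913, 0.0]
contact_force: [-0.8, 0.1, -0.8]
width: 0.0852
gripper_force: 0.0
```

Emit:
{"api": "step_arm", "payload": {"deltas": [{"claw": 85,"x": 0.3,"y": 0.4,"z": 0,"twist": 0.8},{"claw": 85,"x": 0.2,"y": 0.28,"z": 0,"twist": 0.65},{"claw": 85,"x": 0,"y": 0,"z": 0,"twist": 0}]}}

```text
t: 4.22
position: [0.5173, -0.3097, 0.3042]
tool_rot: [0.955, 2.993, 0.001]
contact_force: [-1.5, -0.1, 0.6]
width: 0.0851
gripper_force: 0.0
```

```bash
cat >> h.py <<'E'
from scipy.spatial.transform import Rotation as Ro
def wpts(c,mask,s):
    f=200/np.tan(np.radians(c["vertical_fov"])/2)
    v,u=np.nonzero(mask&(c["depth"]>0)); d=c["depth"][v,u]
    dx,dy=u-c["cx"],v-c["cy"]; r=np.hypot(dx,dy)+1e-9; th=r/f
    k=np.tan(th)*d/r
    P=np.c_[dx*k,dy*k,d,np.ones(len(d))]@np.array(c["tool_from_camera"]).T
    return P[:,:3],P[:,:3]@Ro.from_rotvec(s["tool_rot"]).as_matrix().T+s["position"]
E
python3 - <<'E'
from h import *
np.set_printoptions(precision=4,suppress=True)
s=readout.observe(); c=cam("wrist"); save(c,"w1.png")
y=Ro.from_rotvec(s["tool_rot"]).as_matrix()[:,1]; print(s["position"],"psi",np.degrees(np.arctan2(y[1],y[0])),s["joint_positions"])
r=models.trace(c,"yellow_screwdriver")
for q in r[:2]:
    T,W=wpts(c,q["pixels"],s); print(q["confidence"],len(W),W.min(0),W.max(0))
    E=W[W[:,2]>.235]; print(len(E),np.median(E,0)); print(cv2.minAreaRect((E[:,:2]*1000).astype(np.float32)))
E
```

```text
[ 0.5173 -0.3097  0.3042] psi 54.61626427780342 [-0.5398  0.3057  0.0638  1.3291  0.0007  0.0777]
0.88 2717 [ 0.5021 -0.4127 -0.0059] [ 0.6375 -0.2967  0.2502]
1641 [ 0.5144 -0.3108  0.248 ]
((515.87060546875, -312.0955810546875), (29.61115074157715, 28.4761905670166), 61.71244430541992)
0.38 74 [0.6322 0.1287 0.0669] [0.6467 0.1615 0.0832]
0 [nan nan nan]
((0.0, 0.0), (0.0, 0.0), 0.0)
  return _methods._mean(a, axis=axis, dtype=dtype,
  ret = um.true_divide(
```

View pics/w1.png

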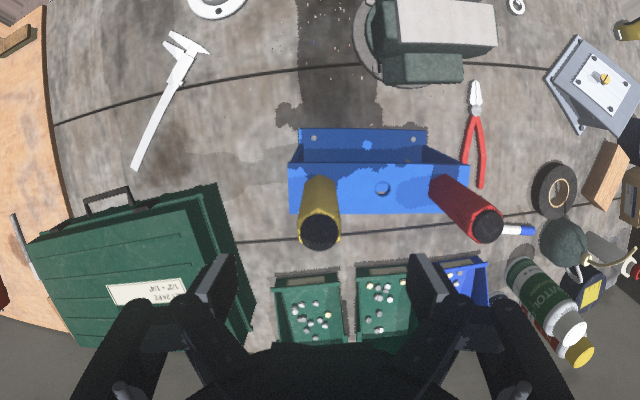

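Emit:
{"api": "step_arm", "payload": {"deltas": [{"claw": 85,"x": 0,"y": -0.05,"z": -0.7,"twist": 0},{"claw": 85,"x": 0,"y": 0,"z": -0.9,"twist": 0},{"claw": 85,"x": 0,"y": 0,"z": -0.85,"twist": 0},{"claw": 85,"x": 0,"y": 0,"z": -0.52,"twist": 0},{"claw": 40,"x": 0,"y": 0,"z": 0,"twist": 0}]}}

```text
t: 4.73
position: [0.5135, -0.3123, 0.2113]
tool_rot: [-0.963, -2.984, -0.002]
contact_force: [0.3, -0.3, -0.5]
width: 0.0752
gripper_force: 0.0
```

Emit:
{"api": "step_arm", "payload": {"deltas": [{"claw": 20,"x": 0,"y": 0,"z": 0,"twist": 0},{"claw": 20,"x": 0,"y": 0,"z": 0,"twist": 0},{"claw": 20,"x": 0,"y": 0,"z": 0,"twist": 0},{"claw": 20,"x": 0,"y": 0,"z": 0,"twist": 0},{"claw": 20,"x": 0,"y": 0,"z": 0,"twist": 0}], "grip_force": 40}}

```text
t: 5.15
position: [0.517, -0.3134, 0.2169]
tool_rot: [0.96, 2.988, -0.002]
contact_force: [-1.2, -0.1, 4.5]
width: 0.028
gripper_force: 44.9
```

Emit:
{"api": "step_arm", "payload": {"deltas": [{"claw": 20,"x": 0,"y": 0,"z": 0.6,"twist": 0},{"claw": 20,"x": 0,"y": 0,"z": 0.9,"twist": 0},{"claw": 20,"x": 0,"y": 0,"z": 0.9,"twist": 0},{"claw": 20,"x": 0,"y": 0,"z": 0.8,"twist": 0},{"claw": 20,"x": 0,"y": 0,"z": 0.3,"twist": 0}]}}

```text
t: 5.57
position: [0.5174, -0.3134, 0.3244]
tool_rot: [0.959, 2.986, -0.002]
contact_force: [-0.0, -0.4, 0.4]
width: 0.0283
gripper_force: 44.4
```

Emit:
{"api": "step_arm", "payload": {"deltas": [{"claw": 20,"x": 0,"y": 0,"z": 0,"twist": 0}]}}

```text
t: 5.65
position: [0.5174, -0.3134, 0.3229]
tool_rot: [0.959, 2.987, -0.002]
contact_force: [-0.2, -0.3, -0.5]
width: 0.0286
gripper_force: 44.4
```

```bash
python3 - <<'E'
from h import *
np.set_printoptions(precision=4,suppress=True)
s=readout.observe(); c=cam("wrist"); save(c,"w2.png",(200,100,480,330),2)
print(s["position"],s["joint_positions"],s["width"],s["contact_force"])
c=cam("side")
for th in ("tip","yellow_screwdriver"): print(th,[(np.round(a["point"],4),round(a["confidence"],2)) for a in models.spot_point(c,th)[:2]])
save(c,"s2.png",(140,60,320,240),3)
E
```

```text
[ 0.5174 -0.3134  0.3229] [-0.5446  0.3033  0.1026  1.3652  0.0001  0.0769] 0.028604196141595557 [-0.2089 -0.2685 -0.5234]
tip [(array([ 0.5188, -0.3163,  0.1398]), 0.81), (array([ 0.5226, -0.3013,  0.246 ]), 0.73)]
yellow_screwdriver [(array([ 0.5223, -0.3017,  0.2441]), 0.77)]
```

View pics/s2.png

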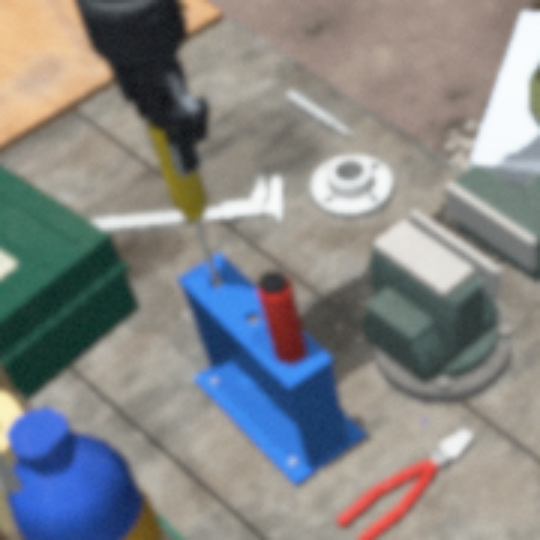

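Emit:
{"api": "step_arm", "payload": {"deltas": [{"claw": 20,"x": -0.53,"y": 0.375,"z": 0,"twist": 0},{"claw": 20,"x": -0.41,"y": 0.295,"z": 0,"twist": 0},{"claw": 20,"x": -0.41,"y": 0.295,"z": -0.1,"twist": 0},{"claw": 20,"x": -0.4,"y": 0.285,"z": -0.15,"twist": 0}], "grip_force": 25}}

```text
t: 6.18
position: [0.4641, -0.2755, 0.313]
tool_rot: [0.96, 2.989, -0.001]
contact_force: [0.5, -0.1, 10.6]
width: 0.0289
gripper_force: 45.8
```

```bash
cat >> h.py <<'E'
def fit(names=("side","top"),show=None):
    s=readout.observe(); print(s["position"],"F",s["contact_force"],"w",s["width"],s["gripper_force"])
    y=Ro.from_rotvec(s["tool_rot"]).as_matrix()[:,1]; print("psi",np.degrees(np.arctan2(y[1],y[0])))
    for n in names:
        c=cam(n)
        t=models.spot_point(c,"tip")[:1]; o=models.spot_point(c,"yellow_screwdriver")[:1]
        for q in t: 
            p=np.array(q["point"]); v=s["position"]-p; L=np.linalg.norm(v)
            print(n,"tip",p,round(q["confidence"],2),"L",L,"tilt",np.degrees(np.arccos(v[2]/L)),"az",np.degrees(np.arctan2(v[1],v[0])))
        for q in o: print(n,"org",np.array(q["point"]),round(q["confidence"],2))
        if show: save(c,f"{show}_{n}.png")
E
python3 - <<'E'
from h import *
np.set_printoptions(precision=4,suppress=True)
fit(("side",))
E
```

```text
[ 0.4641 -0.2755  0.313 ] F [ 0.4961 -0.1086 10.6192] w 0.02885710838545575 45.820069313049316
psi 54.38382834794838
side tip [ 0.5021 -0.3033  0.1338] 0.79 L 0.18524150066743328 tilt 14.724876325022333 az 143.80868851010615
side org [ 0.4881 -0.2747  0.2416] 0.61
```

```bash
python3 - <<'E'
from h import *
c=cam("side"); a=c["frame"][90:200,150:300,::-1]; a=cv2.resize(a,(450,330),interpolation=cv2.INTER_CUBIC)
d=cam("wrist"); b=d["frame"][100:330,200:440,::-1]; b=cv2.resize(b,(344,330))
cv2.imwrite("pics/p3.png",np.hstack([a,b]))
E
```

```text
(no output)
```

View pics/p3.png

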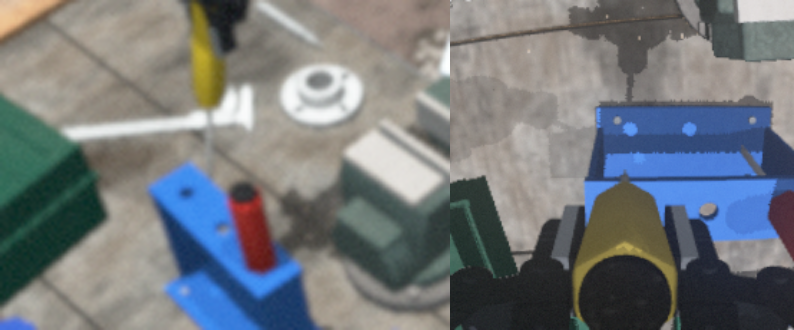

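Emit:
{"api": "step_arm", "payload": {"deltas": [{"claw": 20,"x": 0,"y": 0,"z": 0.7,"twist": 0},{"claw": 20,"x": 0,"y": 0,"z": 0.8,"twist": 0},{"claw": 20,"x": 0,"y": 0,"z": 0,"twist": 0}], "grip_force": 20}}

```text
t: 6.68
position: [0.4656, -0.2765, 0.361]
tool_rot: [0.959, 2.986, -0.002]
contact_force: [0.5, -0.0, 1.0]
width: 0.0286
gripper_force: 44.3
```

```bash
cat >> h.py <<'E'
U=np.array([-.816,.579,0]); V=np.array([.579,.816,0]); PC=np.array([.552,-.2625,0])
def axis(names=("side","top"),k=2):
    """handle axis by PCA-free approach: mask points' centroid line + tip spots"""
    s=readout.observe(); TP=[]
    for n in names:
        for _ in range(k):
            c=cam(n); t=models.spot_point(c,"tip")[:1]
            if t and t[0]["confidence"]>.4: TP.append(t[0]["point"]); print(n,np.round(TP[-1],4),round(t[0]["confidence"],2))
    m=np.mean(TP,0); v=s["position"]-m; L=np.linalg.norm(v)
    print("TCP",s["position"],"tip",m,"L",L,"tilt",np.degrees(np.arccos(v[2]/L)),"az",np.degrees(np.arctan2(v[1],v[0])),"tip d,row",(m-PC)@U,(m-PC)@V,"F",s["contact_force"],s["gripper_force"])
E
python3 - <<'E'
from h import *
np.set_printoptions(precision=4,suppress=True)
axis()
E
```

```text
side [ 0.5014 -0.3068  0.1842] 0.76
side [ 0.5037 -0.3053  0.1775] 0.73
TCP [ 0.4656 -0.2765  0.361 ] tip [ 0.5026 -0.3061  0.1809] L 0.18625407298889946 tilt 14.716159811399734 az 141.27589032589484 tip d,row 0.015135749999999972 -0.06416835000000003 F [ 0.4606 -0.0017  0.9674] 44.324671626091
```

Emit:
{"api": "step_arm", "payload": {"deltas": [{"claw": 20,"x": 0.5,"y": -0.36,"z": 0,"twist": 0},{"claw": 20,"x": 0.63,"y": -0.45,"z": 0,"twist": 0},{"claw": 20,"x": 0.5,"y": -0.35,"z": 0,"twist": 0},{"claw": 20,"x": 0,"y": 0,"z": -0.6,"twist": 0},{"claw": 20,"x": 0,"y": 0,"z": -0.7,"twist": 0}]}}

```text
t: 7.5
position: [0.5141, -0.311, 0.3187]
tool_rot: [0.96, 2.989, -0.001]
contact_force: [0.7, -0.1, -1.4]
width: 0.0283
gripper_force: 44.3
```

Emit:
{"api": "step_arm", "payload": {"deltas": [{"claw": 20,"x": 0,"y": 0,"z": -0.7,"twist": 0},{"claw": 20,"x": 0,"y": 0,"z": -0.6,"twist": 0},{"claw": 20,"x": 0,"y": 0,"z": 0,"twist": 0}]}}

```text
t: 7.75
position: [0.5116, -0.3095, 0.2755]
tool_rot: [-0.959, -2.987, -0.001]
contact_force: [1.2, -0.8, -1.7]
width: 0.0283
gripper_force: 44.2
```

```bash
python3 - <<'E'
from h import *
np.set_printoptions(precision=4,suppress=True)
axis(("side",),2)
E
```

```text
side [ 0.5489 -0.3383  0.0994] 0.78
side [ 0.5499 -0.3387  0.098 ] 0.69
TCP [ 0.5116 -0.3095  0.2755] tip [ 0.5494 -0.3385  0.0987] L 0.18309954225514627 tilt 15.075619051766266 az 142.48428848146023 tip d,row -0.041882400000000056 -0.06352139999999996 F [ 1.152  -0.8053 -1.7122] 44.19678747653961
```

Emit:
{"api": "step_arm", "payload": {"deltas": [{"claw": 20,"x": -0.295,"y": 0.21,"z": -0.11,"twist": 0},{"claw": 20,"x": -0.295,"y": 0.21,"z": -0.15,"twist": 0},{"claw": 20,"x": -0.28,"y": 0.2,"z": -0.18,"twist": 0},{"claw": 20,"x": -0.265,"y": 0.19,"z": -0.2,"twist": 0},{"claw": 20,"x": -0.255,"y": 0.18,"z": -0.23,"twist": 0}]}}

```text
t: 8.37
position: [0.4727, -0.2814, 0.2566]
tool_rot: [0.959, 2.985, -0.003]
contact_force: [1.5, -0.5, 2.2]
width: 0.0284
gripper_force: 44.8
```

Emit:
{"api": "step_arm", "payload": {"deltas": [{"claw": 20,"x": 0,"y": 0,"z": 0,"twist": 0}]}}

```text
t: 8.45
position: [0.4711, -0.2804, 0.2552]
tool_rot: [0.96, 2.988, -0.001]
contact_force: [0.3, -1.5, 1.5]
width: 0.0284
gripper_force: 44.6
```

```bash
python3 - <<'E'
from h import *
np.set_printoptions(precision=4,suppress=True)
axis(("side",),2)
E
```

```text
side [ 0.5647 -0.3488  0.1103] 0.92
side [ 0.5617 -0.3458  0.1098] 0.78
TCP [ 0.4711 -0.2804  0.2552] tip [ 0.5632 -0.3473  0.11  ] L 0.18449411213547934 tilt 38.112398012311594 az 144.00137171086746 tip d,row -0.05823839999999989 -0.06271200000000006 F [ 0.3095 -1.4816  1.4966] 44.59725558757782
```

Emit:
{"api": "step_arm", "payload": {"deltas": [{"claw": 20,"x": -0.11,"y": 0.08,"z": -0.105,"twist": 0},{"claw": 20,"x": 0,"y": 0,"z": 0,"twist": 0},{"claw": 20,"x": 0,"y": 0,"z": 0.6,"twist": 0},{"claw": 20,"x": 0,"y": 0,"z": 1,"twist": 0},{"claw": 20,"x": 0,"y": 0,"z": 1,"twist": 0}]}}

```text
t: 9.07
position: [0.466, -0.2769, 0.3275]
tool_rot: [-0.959, -2.986, -0.002]
contact_force: [0.3, -0.8, -0.3]
width: 0.0285
gripper_force: 44.3
```

Emit:
{"api": "step_arm", "payload": {"deltas": [{"claw": 20,"x": 0,"y": 0,"z": 0.6,"twist": 0},{"claw": 20,"x": 0,"y": 0,"z": 0,"twist": 0}], "grip_force": 60}}

```text
t: 9.23
position: [0.4684, -0.2784, 0.3501]
tool_rot: [0.96, 2.987, -0.001]
contact_force: [0.6, -0.1, -1.1]
width: 0.0282
gripper_force: 61.7
```

```bash
python3 - <<'E'
from h import *
np.set_printoptions(precision=4,suppress=True)
axis(("side","top"),3)
s=readout.observe();y=Ro.from_rotvec(s["tool_rot"]).as_matrix()[:,1]; print("psi",np.degrees(np.arctan2(y[1],y[0])),s["joint_positions"],s["width"])
E
```

```text
side [ 0.5648 -0.3479  0.2077] 0.63
side [ 0.5642 -0.3503  0.2049] 0.74
side [0.6383 0.1386 0.0781] 0.63
TCP [ 0.4684 -0.2784  0.3501] tip [ 0.5891 -0.1865  0.1636] L 0.24038685666311554 tilt 39.1122979680121 az -142.72411612492547 tip d,row 0.013711100000000007 0.08346970000000005 F [ 0.6334 -0.0664 -1.0891] 61.662107706069946
psi 54.38518026157621 [-0.5363  0.1869  0.0053  1.3897  0.      0.0853] 0.028387869521494698
```

Emit:
{"api": "step_arm", "payload": {"deltas": [{"claw": 20,"x": 0,"y": 0,"z": 0.8,"twist": 0},{"claw": 20,"x": 0,"y": 0,"z": 0.9,"twist": 0},{"claw": 20,"x": 0,"y": 0.3,"z": 0.6,"twist": 0.5},{"claw": 20,"x": 0.1,"y": 0.6,"z": 0,"twist": 0.8},{"claw": 20,"x": 0.1,"y": 0.9,"z": 0,"twist": 0.8}]}}

```text
t: 10.25
position: [0.4742, -0.225, 0.4166]
tool_rot: [0.624, 3.076, -0.002]
contact_force: [0.4, -0.2, -0.8]
width: 0.0283
gripper_force: 61.8
```

Emit:
{"api": "step_arm", "payload": {"deltas": [{"claw": 20,"x": 0.1,"y": 0.9,"z": 0,"twist": 0.8},{"claw": 20,"x": 0.1,"y": 0.9,"z": 0,"twist": 0.8},{"claw": 20,"x": 0.1,"y": 0.9,"z": 0,"twist": 0.8},{"claw": 20,"x": 0.1,"y": 0.9,"z": 0,"twist": 0.8},{"claw": 20,"x": 0.1,"y": 0.9,"z": 0,"twist": 0.8}]}}

```text
t: 10.67
position: [0.4886, -0.0877, 0.4156]
tool_rot: [-0.033, 3.141, -0.0]
contact_force: [0.7, 1.3, -1.1]
width: 0.0283
gripper_force: 61.8
```

Emit:
{"api": "step_arm", "payload": {"deltas": [{"claw": 20,"x": 0.1,"y": 0.9,"z": 0,"twist": 0.8},{"claw": 20,"x": 0.1,"y": 0.9,"z": 0,"twist": 0.8},{"claw": 20,"x": 0.1,"y": 0.9,"z": 0,"twist": 0.65},{"claw": 20,"x": 0.1,"y": 0.9,"z": 0,"twist": 0},{"claw": 20,"x": 0.1,"y": 0.9,"z": 0,"twist": 0}]}}

```text
t: 11.08
position: [0.5036, 0.0474, 0.4156]
tool_rot: [-0.396, 3.116, -0.0]
contact_force: [-0.1, -0.4, -1.1]
width: 0.0284
gripper_force: 61.8
```

Emit:
{"api": "step_arm", "payload": {"deltas": [{"claw": 20,"x": 0.1,"y": 0.9,"z": -0.3,"twist": 0},{"claw": 20,"x": 0.1,"y": 0.5,"z": -0.8,"twist": 0},{"claw": 20,"x": 0,"y": 0,"z": -0.8,"twist": 0},{"claw": 20,"x": 0,"y": 0,"z": -0.6,"twist": 0},{"claw": 20,"x": 0,"y": 0,"z": 0,"twist": 0}]}}

```text
t: 11.5
position: [0.5078, 0.0882, 0.3367]
tool_rot: [0.397, -3.11, 0.001]
contact_force: [-0.4, 0.1, -0.8]
width: 0.0283
gripper_force: 61.8
```

```bash
cat >> h.py <<'E'
def meas(names=("side","top"),k=2):
    s=readout.observe(); TP=[];SP=[]
    for n in names:
        for _ in range(k):
            c=cam(n)
            for th,l in (("tip",TP),("screw",SP)):
                for q in models.spot_point(c,th)[:1]: l.append(q["point"]); print(n,th,np.round(q["point"],4),round(q["confidence"],2))
    y=Ro.from_rotvec(s["tool_rot"]).as_matrix()[:,1]
    print("TCP",s["position"],"psi",np.degrees(np.arctan2(y[1],y[0])),"q",s["joint_positions"],"F",s["contact_force"],s["gripper_force"],"t",s["t"])
    for p in TP:
        v=s["position"]-np.array(p); L=np.linalg.norm(v); print("L",L,"tilt",np.degrees(np.arccos(v[2]/L)),"az",np.degrees(np.arctan2(-v[1],-v[0])))
    return s,TP,SP
E
python3 - <<'E'
from h import *
np.set_printoptions(precision=4,suppress=True)
meas()
E
```

```text
side tip [0.6225 0.1167 0.1959] 0.97
side screw [0.6418 0.1396 0.078 ] 0.48
side tip [0.6257 0.1152 0.2008] 0.68
side screw [0.6412 0.1366 0.0792] 0.55
top screw [ 0.553  -0.2669 -0.0009] 0.64
TCP [0.5078 0.0882 0.3367] psi 104.54641723928601 q [ 0.1721  0.1371 -0.0752  1.3646 -0.0001 -0.0818] F [-0.3596  0.0533 -0.8328] 61.81620955467224 t 11.5
L 0.18382726493729973 tilt 40.025307398645836 az 13.930590505926787
L 0.18192975123242816 tilt 41.6848717450006 az 12.87625708606184
```

```bash
python3 - <<'E'
from h import *
np.set_printoptions(precision=4,suppress=True)
s=readout.observe(); c=cam("wrist"); save(c,"w4.png")
T,W=wpts(c,np.ones((400,640),bool),s)
F=W[(np.hypot(W[:,0]-.655,W[:,1]-.143)<.11)&(W[:,2]>.02)&(W[:,2]<.11)]
n0=np.array([-.622,-.163,.766]); best=None; rng=np.random.default_rng(0)
for k in range(600):
    q=F[rng.choice(len(F),3,False)]; nn=np.cross(q[1]-q[0],q[2]-q[0]); L=np.linalg.norm(nn)
    if L<1e-5: continue
    nn/=L; nn*=np.sign(nn[2])
    if nn@n0<np.cos(.2): continue
    i=abs((F-q[0])@nn)<.002
    if best is None or i.sum()>best.sum(): best=i
Q=F[best]; m=Q.mean(0); nn=np.linalg.svd(Q-m,full_matrices=False)[2][2]; nn*=np.sign(nn[2])
print("face",len(F),best.sum(),m,nn,"tilt",np.degrees(np.arccos(nn[2])),"az",np.degrees(np.arctan2(-nn[1],-nn[0])))
# in-plane rectangle of the cover plate
ex=np.cross(nn,[0,0,1]);ex/=np.linalg.norm(ex);ey=np.cross(nn,ex)
r=cv2.minAreaRect((np.c_[(Q-m)@ex,(Q-m)@ey]*1000).astype(np.float32)); print(r, "rect centre",m+r[0][0]/1e3*ex+r[0][1]/1e3*ey)
h=(F-m)@nn; 
H=F[(h>.013)&(h<.022)&(np.hypot(F[:,0]-.64,F[:,1]-.139)<.02)]; print("head",len(H),H.mean(0) if len(H) else "")
for th in ("screw","tip"): print(th,[(np.round(a["point"],4),round(a["confidence"],2)) for a in models.spot_point(c,th)[:2]])
r=models.trace(c,"screw")
if r:
    t,w=wpts(c,r[0]["pixels"],s); hh=(w-m)@nn; print("screw mask",len(w),np.median(w,0),np.percentile(hh,[10,50,90]), w[hh>.013].mean(0))
E
```

```text
face 2401 1734 [0.6164 0.1336 0.0355] [-0.7008 -0.1593  0.6954] tilt 45.942025972404515 az 12.80591375164869
((-0.9650993347167969, -7.54444694519043), (61.86840057373047, 120.02901458740234), 89.12232208251953) rect centre [0.6218 0.1338 0.0409]
head 0 
screw []
tip []
```

View pics/w4.png

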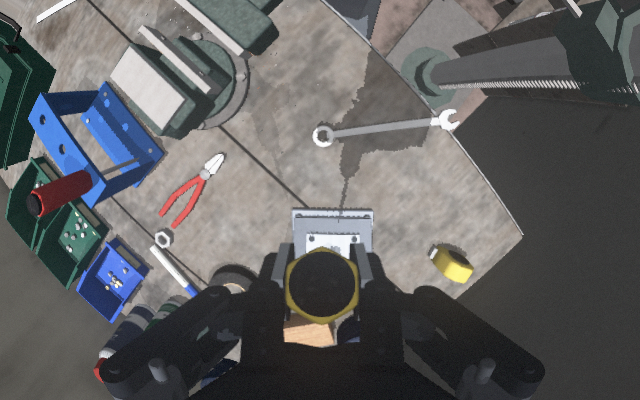

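Emit:
{"api": "step_arm", "payload": {"deltas": [{"claw": 20,"x": 0.13,"y": 0.34,"z": -0.5,"twist": 0},{"claw": 20,"x": 0,"y": 0.3,"z": -0.8,"twist": 0},{"claw": 20,"x": 0,"y": 0,"z": -0.8,"twist": 0},{"claw": 20,"x": 0,"y": 0,"z": -0.5,"twist": 0},{"claw": 20,"x": 0,"y": 0,"z": 0,"twist": 0}]}}

```text
t: 12.72
position: [0.5114, 0.107, 0.2589]
tool_rot: [0.396, -3.111, 0.001]
contact_force: [-0.9, -0.9, -1.4]
width: 0.0284
gripper_force: 61.8
```

```bash
python3 - <<'E'
from h import *
np.set_printoptions(precision=4,suppress=True)
meas(("side",),4)
c=cam("side"); d=cam("top")
a=cv2.resize(c["frame"][150:280,280:420,::-1],None,fx=3,fy=3,interpolation=cv2.INTER_CUBIC)
b=cv2.resize(d["frame"][125:255,215:335,::-1],None,fx=3,fy=3,interpolation=cv2.INTER_CUBIC)
cv2.imwrite("pics/f5.png",np.hstack([a,b]))
for th in ("tip","screw"): print("top",th,[(np.round(q["point"],4),round(q["confidence"],2)) for q in models.spot_point(d,th)[:2]])
E
```

```text
side tip [0.6241 0.1359 0.1189] 0.89
side screw [0.6428 0.1389 0.0769] 0.36
side tip [0.6266 0.1342 0.1235] 0.63
side screw [0.6398 0.1395 0.0801] 0.48
side tip [0.6295 0.1348 0.1222] 0.91
side screw [0.642  0.1398 0.0814] 0.4
side tip [0.6275 0.133  0.1202] 0.78
side screw [ 0.5962 -0.2011  0.1296] 0.74
TCP [0.5114 0.107  0.2589] psi 104.51054108790572 q [ 0.2063  0.1692 -0.2127  1.1948 -0.     -0.047 ] F [-0.867  -0.8956 -1.3616] 61.8244206905365 t 12.7167
L 0.18205467079569856 tilt 39.71503513515919 az 14.381529486253331
L 0.17986380459699752 tilt 41.14674835363629 az 13.28362034807952
L 0.18279574942341717 tilt 41.57735791856191 az 13.244706157028677
L 0.182756973601418 tilt 40.60956872856407 az 12.621483891214579
top tip []
top screw []
```

View pics/f5.png

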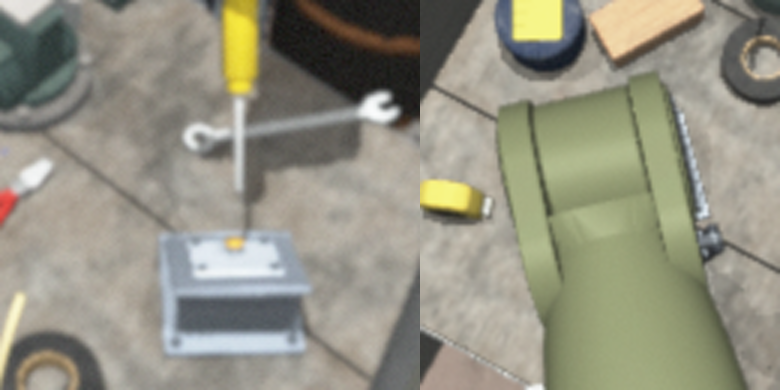

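Emit:
{"api": "step_arm", "payload": {"deltas": [{"claw": 20,"x": 0.04,"y": 0.04,"z": -0.4,"twist": 0},{"claw": 20,"x": 0,"y": 0,"z": -0.47,"twist": 0},{"claw": 20,"x": 0,"y": 0,"z": 0,"twist": 0}]}}

```text
t: 13.77
position: [0.5134, 0.1082, 0.234]
tool_rot: [0.396, -3.113, 0.0]
contact_force: [-1.3, -1.7, -1.3]
width: 0.0286
gripper_force: 61.8
```

```bash
python3 - <<'E'
from h import *
np.set_printoptions(precision=4,suppress=True)
s,TP,SP=meas(("side",),3)
c=cam("side"); C=-c["R"].T@c["t"]
r=models.trace(c,"yellow_screwdriver")[0]; P=pts(c,r["pixels"]); print(r["confidence"],len(P))
n=np.array([-.6231,-.1577,.766]); S=np.array([.6407,.139,.079])
q=(P-S)@n; R=P-S-np.outer(q,n)
e1=np.cross([0,0,1],n); e1/=np.linalg.norm(e1); e2=np.cross(n,e1)   # e2 : in tilt plane
for a,b in ((.015,.05),(.05,.09),(.09,.13),(.14,.17),(.17,.21)):
    k=(q>a)&(q<b)&(np.linalg.norm(R,axis=1)<.04)
    if k.sum()>3: print(a,b,k.sum(),"lat %.4f inplane %.4f"%(np.median(R[k]@e1),np.median(R[k]@e2)))
w=(C-S); print("view dir comps",w@e1/np.linalg.norm(w),w@e2/np.linalg.norm(w))
h=r["pixels"]; v,u=np.nonzero(h); print("mask rows",v.min(),v.max(),"lowest px",u[v==v.max()].mean(), "screw px",proj(c,S),"axis px at 20,60,100mm",proj(c,S+np.outer([.02,.06,.1,.13],n)))
for row in range(v.max(),v.min(),-6): print(row,u[v==row].mean() if (v==row).any() else None,end="; ")
cv2.imwrite("pics/f6.png",cv2.resize(c["frame"][150:270,290:420,::-1],None,fx=4,fy=4,interpolation=cv2.INTER_CUBIC))
E
```

```text
side tip [0.6282 0.1342 0.0915] 0.75
side screw [0.6386 0.1374 0.0803] 0.61
side tip [0.629  0.1357 0.093 ] 0.61
side screw [0.56   0.1368 0.1803] 0.56
side tip [0.6305 0.1363 0.0945] 0.85
side screw [0.6397 0.141  0.0774] 0.62
TCP [0.5134 0.1082 0.234 ] psi 104.48850563083325 q [ 0.2077  0.1827 -0.2537  1.138   0.     -0.0452] F [-1.3302 -1.6667 -1.3146] 61.8259334564209 t 13.7667
L 0.18486334992373188 tilt 39.550431642595754 az 12.763401326563283
L 0.18442797533979638 tilt 40.115120709922174 az 13.383564564432533
L 0.18432372006545092 tilt 40.79552565905 az 13.496082868962622
0.58 490
0.015 0.05 10 lat -0.0040 inplane 0.0040
0.05 0.09 6 lat -0.0040 inplane 0.0042
0.09 0.13 10 lat -0.0043 inplane 0.0133
0.14 0.17 129 lat -0.0038 inplane 0.0178
0.17 0.21 182 lat -0.0018 inplane 0.0185
view dir comps 0.11694284982470984 0.937154437207205
mask rows 144 217 lowest px 359.0 screw px [[357.2575 230.5548]] axis px at 20,60,100mm [[357.2721 223.6081]
 [357.3016 209.5155]
 [357.3317 195.1505]
 [357.3546 184.1933]]
217 359.0; 211 359.0; 205 None; 199 None; 193 None; 187 359.5; 181 359.5; 175 360.0; 169 359.5; 163 359.5; 157 359.5; 151 359.5; 145 361.0;
```

View pics/f6.png

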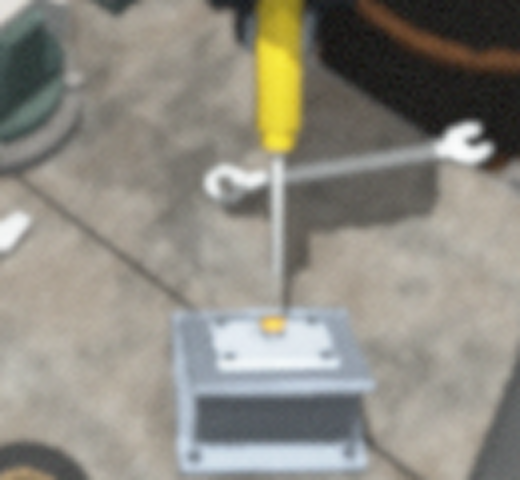

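```bash
cat > sub.py <<'E'
from h import *
np.set_printoptions(precision=3,suppress=True)
fr=[cam("side") for _ in range(6)]; c=fr[0]; I=np.mean([f["frame"].astype(float) for f in fr],0)
R,G,B=I[...,0],I[...,1],I[...,2]
y=np.clip((R+G)/2-B-40,0,None); w=y[224:240,348:368]; vv,uu=np.mgrid[224:240,348:368]
print("screw yellow centroid",(w*uu).sum()/w.sum(),(w*vv).sum()/w.sum())
sat=I.mean(2)
for row in range(190,230,3):
    a=sat[row,352:368]; b=np.clip(a-np.median(a)-8,0,None); print(row,"shank col %.2f"%((b*np.arange(352,368)).sum()/b.sum()) if b.sum() else "-",np.round(a[3:12]))
for row in range(150,186,8):
    b=y[row,345:375]; print(row,"handle col %.2f"%((b*np.arange(345,375)).sum()/b.sum()))
n=np.array([-.6231,-.1577,.766]); S=np.array([.6407,.139,.079])
print("pred axis",proj(c,S+np.outer([0,.02,.1,.2],n)))
E
python3 sub.py
```

```text
screw yellow centroid 357.78147389969297 230.51187308085977
190 shank col 358.68 [164. 163. 172. 198. 209. 177. 127. 104. 105.]
193 shank col 354.99 [219. 198. 185. 207. 220. 199. 168. 157. 154.]
196 shank col 355.82 [151. 137. 152. 192. 208. 178. 130. 107. 103.]
199 shank col 358.86 [ 88.  99. 136. 185. 203. 171. 120.  97.  93.]
202 shank col 358.85 [101. 103. 134. 179. 197. 166. 121.  99.  96.]
205 shank col 358.68 [152. 148. 157. 183. 193. 162. 119. 100.  98.]
208 shank col 358.61 [165. 160. 162. 182. 190. 159. 118. 100.  96.]
211 shank col 356.72 [169. 160. 160. 180. 187. 158. 120. 100.  96.]
214 shank col 357.03 [161. 157. 158. 177. 182. 152. 113.  97.  92.]
217 shank col 357.54 [168. 167. 168. 179. 178. 146. 110.  97.  99.]
220 shank col 358.12 [164. 166. 168. 172. 168. 146. 119. 115. 130.]
223 shank col 358.00 [160. 163. 164. 167. 158. 136. 115. 121. 139.]
226 shank col 353.10 [174. 173. 172. 170. 165. 146. 127. 137. 156.]
229 shank col 360.60 [175. 173. 177. 178. 173. 166. 170. 183. 193.]
150 handle col 359.72
158 handle col 359.29
166 handle col 359.07
174 handle col 359.27
182 handle col 359.02
pred axis [[357.258 230.555]
 [357.272 223.608]
 [357.332 195.151]
 [357.409 157.994]]
```

Emit:
{"api": "step_arm", "payload": {"deltas": [{"claw": 20,"x": 0,"y": -0.085,"z": -0.01,"twist": 0},{"claw": 20,"x": 0,"y": 0,"z": 0,"twist": 0},{"claw": 20,"x": 0,"y": 0,"z": 0,"twist": 0}]}}

```text
t: 14.87
position: [0.5147, 0.1057, 0.236]
tool_rot: [0.396, -3.116, 0.0]
contact_force: [0.7, -0.7, -0.4]
width: 0.0282
gripper_force: 61.8
```

```bash
python3 sub.py | egrep "screw|^20|^21|handle"; python3 - <<'E'
from h import *
np.set_printoptions(precision=4,suppress=True)
s,TP,SP=meas(("side",),5)
n=np.array([-.6231,-.1577,.766]); S=np.array([.6407,.139,.079]); m=np.median(TP,0); print("tip med",m,"along",(m-S)@n,"off",m-S-n*((m-S)@n),"screw med",np.median(SP,0), s["dq"])
E
```

```text
screw yellow centroid 357.78947902914604 230.495785518432
202 shank col 357.88 [101. 132. 179. 196. 167. 122.  98.  96.  96.]
205 shank col 356.38 [150. 155. 182. 192. 162. 119.  99.  98.  99.]
208 shank col 355.86 [163. 166. 186. 192. 160. 118.  99.  98.  97.]
211 shank col 355.48 [166. 164. 180. 186. 158. 119. 103.  99.  96.]
214 shank col 355.60 [158. 158. 176. 183. 153. 114.  96.  94.  92.]
217 shank col 356.08 [166. 169. 180. 179. 150. 113.  97.  96.  98.]
150 handle col 358.73
158 handle col 358.33
166 handle col 358.08
174 handle col 358.27
182 handle col 358.05
side tip [0.6293 0.1322 0.0933] 0.74
side screw [0.6417 0.1361 0.076 ] 0.36
side tip [0.6276 0.1334 0.0953] 0.93
side screw [0.6402 0.1381 0.0783] 0.49
side tip [0.6304 0.1337 0.094 ] 0.81
side screw [0.6394 0.1405 0.081 ] 0.37
side screw [0.6406 0.1391 0.0792] 0.45
side tip [0.629  0.1328 0.0961] 0.97
side screw [0.6424 0.1401 0.0786] 0.43
TCP [0.5147 0.1059 0.2361] psi 104.4893334954229 q [ 0.2029  0.1803 -0.2519  1.1386  0.     -0.0499] F [ 0.8322  0.0346 -1.1916] 61.82902693748474 t 15.1667
L 0.18492161874606394 tilt 39.46794656011789 az 12.915593457235136
L 0.1825015777170054 tilt 39.53298610137213 az 13.6799209936873
L 0.1852861898340023 tilt 39.9430107450828 az 13.501372917326854
L 0.18266813473442844 tilt 39.98831717058205 az 13.233767218320855
tip med [0.6291 0.1331 0.0946] along 0.020115135000000037 off [ 0.001  -0.0027  0.0002] screw med [0.6406 0.1391 0.0786] [ 0.0005  0.001   0.0001 -0.0004  0.0002  0.0004]
```

```bash
python3 -c "
from bench import workorder
print(workorder.hand_in())"
```

```text
the job is handed in; nothing more can be done
None
```

I handed the job in at about 15 s. The gripper is holding the yellow screwdriver still in the air at about 40°, in line with the screw to within about 3 mm and its tip about 20 mm short of the head by camera; I didn't check the red screwdriver or the other things at the end. I tilted it by levering its shank against the rack's edge, after a first try in the hole slipped out and the tip briefly pressed on the rack with about 11 N.

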